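Spring check of a specimen tilt mount

ROBOT

A 7-joint arm with a two-finger parallel gripper is mounted at the origin on the work surface. World frame = base frame: x ahead of the robot, y to its left, z up, the work surface at z = 0. Lengths are in m, angles in rad, forces in N, time in s.
With the tool pointing down it reaches from about 0.4 to 0.85 m from the base axis. Payload 10.4 kg.
Tool frame: the origin (TCP) lies between the finger pads; the fingertips stand tcp_to_tips ahead of it and the grasp point (between the pads) lies 8 mm behind it (tcp_to_tips is the distance from the TCP to the fingertips, in m); z points along the fingers, y is the line along which they close (so a half turn about z gives the same grasp; the last joint's range is limited). The gripper opens to 85 mm and grips with 20 to 120 N. Pads are 22 mm wide; open, the fingers measure 114 mm over their backs; the gripper's body (76 mm by 85 mm) begins 54 mm behind the grasp point. The pads swing forward as they close: fully open they stand 13 mm farther back than shut.
Start: joints at [-1.177, 0.332, -0.065, 1.46, 0.022, 1.35, -0.088], TCP at [0.253, 0.572, 0.242] pointing down, gripper open.
Joint ranges: [-2.6, 2.6], [-0.5, 2.12], [-1.47, 1.34], [0.16, 2.42], [-1.27, 4.41], [0.06, 2.06], [-2.6, 2.6]. Speed limits (rad/s): [2.22, 2.22, 2.79, 2.79, 3.14, 3.14, 3.14].

INTERFACE

Orientations are given as a unit quaternion [x, y, z, w].
In Python, from workcell import * gives the robot as it stands.
- The arm moves only by the tool apply_moves, never from a script. Its argument "rows" is a list of rows, each an object of numbers: "x", "y", "z": the shift along the tool's x, y, z in mm; "ax", "ay", "az": the turn, a rotation vector about the tool's x, y, z in degrees; "gripper": the closure, from 0 (fully open) to 1 (shut). A call has 1 to 5 rows; each row shifts and turns the commanded pose from where the row before left it, along the tool's axes as they then stand; what a row does not reach is not made up. A row lasts 1/12 s, in which the tool goes at most 41.7 mm and 7.16 degrees, less where a joint would pass 70% of its speed; a pose out of reach is approached as far as the arm can. A call with a gripper value outside its range is refused whole. The fingers move at their own pace and stop on an object; "newtons" is the grip in N (left out, the last holds). Time passes only in rows, so rows that do not move let the fingers close. It gives the time, the measured TCP pose, the force, the opening and the grip force at its end, in the units of the state.
- get_obs(): the state, without advancing time (a new reading comes with each control period).
- camera(name): name is "side" or "top"; returns a dict with "color" (480x640x3 uint8, red, green, blue), "fov_y" (degrees; the focal length in pixels is half the picture's height over the tangent of half this angle, whatever the lens; pixels are square), "cx", "cy" (the principal point, pixels), "rvec" (rotation vector, rad) and "tvec" (3), from world to camera coordinates, as OpenCV has them. Camera axes: x right, y down, z forward; pixel columns grow to the right and rows downward; lengths in m; the calibration is good to about 2 mm. A picture is of the moment at which its call begins. There is no depth.
- hand_in(): hands the job in; it is judged then, once.
The state is a dict: "clock": time; "joint_pos": joint angles; "joint_velocities": joint speeds; "tau": joint torques, N m; "position": TCP position; "ee_rot": TCP orientation; "ft_force": force on the tool from outside, world axes, zero at the start; "torque": the same for the moment, N m; "grip_width": opening from 0.0 (shut) to 1.0 (fully open); "grasp_force": force on a finger pad.
Only numpy, scipy, OpenCV 4.12 (cv2) and the standard library are available. Lean on these libraries where they do the work, as an engineer would, in place of code of your own. Each camera call takes 0.05 s, during which the arm holds its last target. There are 200 camera calls.

TASK

Check the spring of the tilt mount that carries the blue panel: with your fingertips press down the blue pad on its sprung corner until the yellow pointer tip is level with the red marker on the scale, keep it there for about a second without going well past the marker, then let go so that the plate springs fully back. Do not pick up or shift the mount, and leave the orange mount and the jars and tools around it alone.

Things in the scene. Friction and masses are not known exactly. Their poses are not given: they have to be found in the camera images.
- blue_mount: Loose 2.5 kg fixture: grey 120 mm square base set cornerwise; above it an aluminium tilt plate with the blue 60 mm panel, pivoted at the y corners (hinge line: y axis, 75 mm up). Its sprung +x corner bears the blue pad, then a pointer along +x to a 102 mm tall white scale post at x 150, y 22 mm. Origin: centre of the underside, z up. Yaw within 0.3 rad; the mounts may swap places.
- blue_pad: The blue round press pad on the sprung corner of the blue mount's plate, 26 mm across, 12 mm tall with a slightly domed top. Origin: centre of its underside; the top is 12 mm up along its z (91 mm above the table at rest). It lies 62 mm from the hinge line along the mount's +x. Pressing takes about 2.5 N to start, 6 N at 10 mm, 10 N at full travel (19 mm).
- blue_plate (a joint): Tilt of the blue mount's plate, rad: 0 at rest (level, held up against its stop by the spring), grows as the pad is pressed down, hard stop at 0.31. It springs back by itself when let go. Still reported while the fingers press, when the poses of the mount and its parts may be hidden.
- blue_pointer (a point): The centre of the yellow tip (14 x 8 mm, 4 mm thick) of the blue mount's pointer, 150 mm from the hinge line, level with it (75 mm above the table) at rest; it goes down 150 mm x sin(tilt), 2.4 times as far as the pad.
- blue_marker (a point): Centre of the red marker, a slider 12 mm tall and 22 mm wide around the white scale post, with a small red tab on its outer side, beside the yellow tip's path (22 mm to +y of it). It is 18 to 33 mm below the resting pointer, otherwise each time; z up. Level means that the two centres are at the same height.
- orange_mount: Loose 2.5 kg fixture: grey 120 mm square base set cornerwise; above it an aluminium tilt plate with the orange 60 mm panel, pivoted at the y corners (hinge line: y axis, 75 mm up). Its sprung +x corner bears the orange pad, then a pointer along +x to a 102 mm tall white scale post at x 150, y 22 mm. Origin: centre of the underside, z up. Yaw within 0.3 rad; the mounts may swap places.
- orange_plate (a joint): Tilt of the orange mount's plate, rad: 0 at rest; to be left at rest.
- lidded_jar: Small closed jar with a white lid, 48 mm across, 45 mm tall, standing loose beside the blue mount (about 75 mm along x, -95 mm along y of that mount). Origin at the centre of its underside. Bystander.
- weight: Brass weight with a knob, 40 mm across, 54 mm tall, loose beside the orange mount. Origin at the centre of its underside. Bystander.
- abrasive_wheel: Dark rubber abrasive wheel lying flat, 52 mm across, 13 mm thick, loose behind the mounts. Origin at the centre of its underside. Bystander.
- tall_jar: Closed jar with a green lid, 60 mm across, 70 mm tall, loose behind the mounts. Origin at the centre of its underside. Bystander.
- panel_stack: Stack of bare steel panels, 80 x 80 x 20 mm, loose at the left. Origin at the centre of its underside. Bystander.
- brush: Hand brush lying to the robot's left, along its own x. Origin at the centre of its underside. Bystander.

How it is judged:
On the way, in this order (a step that is already met when the one before it is completed fails the run):
1. the blue pad is pressed so that the pointer tip is level with the red marker, within 6 mm, for 0.6 s (z of blue_pointer in the frame of blue_marker between -0.006 and 0.006 m and contact force between the fingers and blue_pad above 1 N), for 0.6 s.
2. the pad is let go and the plate springs back to rest (value of joint blue_plate below 0.02 rad and contact force between each of the arm, the fingers and blue_mount below 0.1 N), for 0.2 s.
At the end, for the whole second after the job is handed in: After the pointer was level with the marker within 6 mm for 0.6 s under the fingers' press, the blue plate is back at rest (tilt under 0.02 rad), the orange plate is at rest, both mounts stand within 10 mm and the bystanders within 15 mm of where they stood (value of joint each of blue_plate, orange_plate below 0.02 rad and velocity of joint blue_plate below 0.05 rad/s and distance of each of blue_mount, orange_mount from where it was at the start of the episode below 0.01 m and distance of each of lidded_jar, weight, abrasive_wheel, tall_jar, panel_stack, brush from where it was at the start of the episode below 0.015 m); the robot touches nothing.
It fails at once if the pointer is pushed more than 12 mm below the centre of the red marker (z of blue_pointer in the frame of blue_marker below -0.012 m).
It fails at once if the blue mount is lifted or shifted by more than 10 mm (distance of blue_mount from where it was at the start of the episode above 0.01 m).
It fails at once if the red marker is shifted by more than 10 mm (distance of blue_marker from where it was at the start of the episode above 0.01 m).
It fails at once if the orange mount is lifted or shifted by more than 10 mm, or its plate pressed (distance of orange_mount from where it was at the start of the episode above 0.01 m or value of joint orange_plate above 0.05 rad).
It fails at once if a bystander is lifted or shifted by more than 15 mm (distance of any of lidded_jar, weight, abrasive_wheel, tall_jar, panel_stack, brush from where it was at the start of the episode above 0.015 m).
It also fails if it takes over 35 s, if anything falls off the work surface, if the arm or the gripper's body presses on something with over 40 N, if the wrist force passes 120 N, or if a joint passes its speed limit or range.

## Working session

There is one attempt and no reset: what is moved stays moved. The work goes in short steps, Python scripts to look and compute and a tool call to move; the robot and the scene stay as the last step left them, time stands still between calls to the robot, and variables do not carry over. Pictures are saved under pics/ and viewed, at most 10 in all, crops included, and the job is handed in when it is done.

Besides the shell and the picture viewer there is one more tool, called by a JSON object that holds its "op" and its "data", one argument or row to a line. apply_moves: Moves the arm, as the interface text tells. Its arguments: {"type":"object","properties":{"rows":{"type":"array","items":{"type":"object","properties":{"x":{"type":"number"},"y":{"type":"number"},"z":{"type":"number"},"ax":{"type":"number"},"ay":{"type":"number"},"az":{"type":"number"},"gripper":{"type":"number"}}}},"newtons":{"type":"number"}},"required":["rows"]}

```bash
mkdir -p pics; ls; cat > h.py <<'E'
from workcell import *
import numpy as np, cv2
def cam(n):
    c=camera(n); h=c["color"].shape[0]; f=h/2/np.tan(np.radians(c["fov_y"])/2)
    c["K"]=np.array([[f,0,c["cx"]],[0,f,c["cy"]],[0,0,1.]]); c["R"]=cv2.Rodrigues(np.array(c["rvec"],float))[0]; c["t"]=np.array(c["tvec"],float).ravel()
    c["o"]=-c["R"].T@c["t"]; return c
def ray(c,u,v): 
    d=c["R"].T@np.linalg.inv(c["K"])@[u,v,1]; return d/np.linalg.norm(d)
def onz(c,u,v,z):
    d=ray(c,u,v); return c["o"]+d*(z-c["o"][2])/d[2]
def proj(c,p):
    q=c["K"]@(c["R"]@np.asarray(p,float)+c["t"]); return q[:2]/q[2]
def tri(c1,p1,c2,p2):
    d1,d2=ray(c1,*p1),ray(c2,*p2); s=np.linalg.lstsq(np.c_[d1,-d2],c2["o"]-c1["o"],rcond=None)[0]
    a,b=c1["o"]+s[0]*d1,c2["o"]+s[1]*d2; return (a+b)/2,np.linalg.norm(a-b)
E
python3 - <<'E'
from h import *
o=get_obs(); print(o)
for n in("top","side"):
    c=cam(n); cv2.imwrite(f"pics/{n}0.png",c["color"][...,::-1]); print(n,c["o"],c["K"][0,0],c["R"][2], [k for k in c])
E
```

```text
pics
{'clock': 0.0, 'joint_pos': array([-1.17660659,  0.33286606, -0.0646971 ,  1.4609641 ,  0.02162979,
        1.34993574, -0.08850404]), 'joint_velocities': array([ 0.00014876, -0.00055886,  0.00043707,  0.00028271,  0.00044857,
        0.00031398,  0.00238506]), 'tau': array([-4.32818315e-04, -6.25446224e+01,  4.89083282e-02, -3.91610706e+01,
        1.62446470e-02,  9.86842933e-03, -3.01553530e-05]), 'position': array([0.25287888, 0.57114008, 0.2415087 ]), 'ee_rot': array([ 2.06879317e-01,  9.78366191e-01, -7.31209492e-04, -1.02946860e-04]), 'ft_force': array([-0.07871704,  0.15199723,  1.11008745]), 'torque': array([ 0.02352436, -0.02914975, -0.01128754]), 'grasp_force': 0.0, 'grip_width': 0.9971329407972899}
top [0.56060365 0.04603025 1.0741987 ] 480.63723885654065 [ 0.04696077  0.00102313 -0.99889621] ['color', 'fov_y', 'cx', 'cy', 'rvec', 'tvec', 'K', 'R', 't', 'o']
side [ 0.14997785 -0.70220672  1.14069127] 595.6187516405686 [ 0.3437049   0.54914205 -0.76178078] ['color', 'fov_y', 'cx', 'cy', 'rvec', 'tvec', 'K', 'R', 't', 'o']
```

View pics/top0.png

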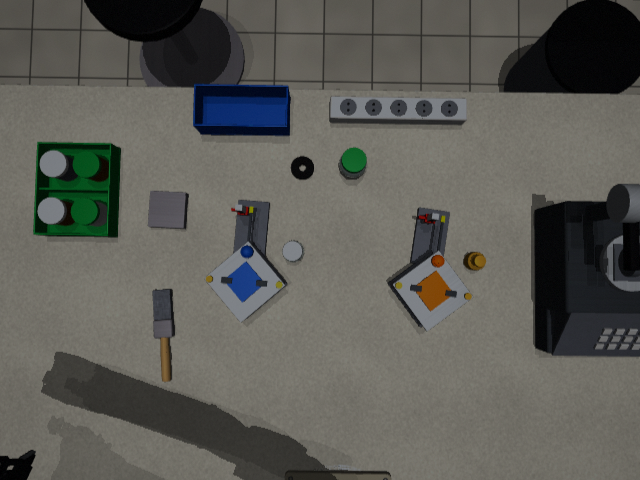

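View pics/side0.png

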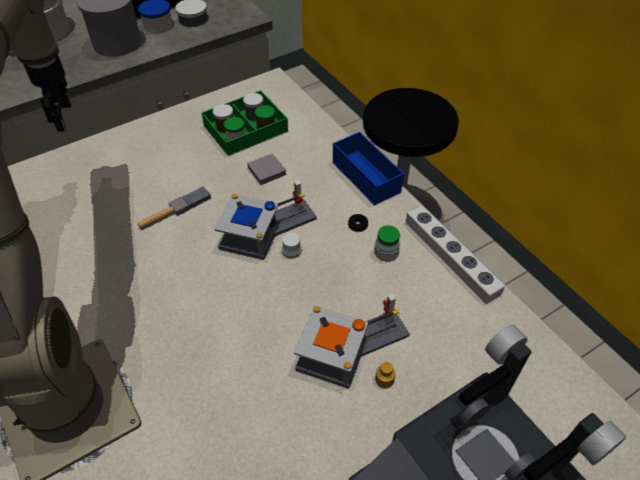

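```bash
python3 -c "
import workcell as w
print([k for k in dir(w) if k[0]!='_'], getattr(w,'tcp_to_tips',None))"
```

```text
['MotionError', 'camera', 'get_obs', 'hand_in', 'tcp_to_tips'] 0.011
```

The top view shows the blue mount at about (246,281), its pad at (247,252), the yellow tip at (250,210) and the red marker at (238,209). In the side view the pad is at (270,206) and the marker at about (298,196). Next I'll measure these by colour masks.

```bash
cat > m.py <<'E'
from h import *
def blobs(c,roi,kind):
    x0,y0,x1,y1=roi; hsv=cv2.cvtColor(c["color"],cv2.COLOR_RGB2HSV)
    H,S,V=[hsv[...,i].astype(int) for i in range(3)]
    m={"blue":(H>100)&(H<128)&(S>130)&(V>60),"red":((H<8)|(H>172))&(S>140)&(V>50),"yel":(H>20)&(H<34)&(S>130)&(V>90)}[kind]
    k=np.zeros(m.shape,np.uint8); k[y0:y1,x0:x1]=m[y0:y1,x0:x1]
    n,_,st,ce=cv2.connectedComponentsWithStats(k)
    return [(ce[i].round(1).tolist(),st[i].tolist()) for i in range(1,n) if st[i][4]>3]
E
python3 - <<'E'
from m import *
cs={}
for n,r in(("top",(195,190,295,330)),("side",(210,175,325,260))):
    c=cs[n]=cam(n)
    for k in("blue","red","yel"): print(n,k,blobs(c,r,k))
    x0,y0,x1,y1={"top":(215,190,275,265),"side":(255,170,325,230)}[n]
    cv2.imwrite(f"pics/c_{n}.png",cv2.resize(c["color"][y0:y1,x0:x1,::-1],None,fx=8,fy=8,interpolation=cv2.INTER_CUBIC))
a=cv2.imread("pics/c_top.png");b=cv2.imread("pics/c_side.png")
h=600; p=np.zeros((600,1040,3),np.uint8); p[:600,:480]=a[:600]; p[:480,480:1040]=b
cv2.imwrite("pics/c.png",cv2.resize(p,(800,462)))
E
```

```text
top blue [([246.4, 251.4], [241, 246, 12, 12, 117]), ([243.6, 281.3], [227, 262, 35, 40, 772])]
top red [([246.3, 210.8], [245, 207, 3, 8, 18]), ([232.6, 209.2], [231, 208, 4, 3, 8]), ([240.3, 213.4], [238, 212, 6, 3, 12])]
top yel [([250.7, 209.5], [249, 206, 4, 7, 23]), ([208.5, 278.6], [206, 276, 6, 6, 31]), ([278.5, 284.5], [276, 282, 6, 6, 32])]
side blue [([269.3, 204.7], [265, 201, 10, 8, 63]), ([246.1, 214.8], [231, 205, 31, 21, 417])]
side red [([293.6, 193.3], [293, 191, 2, 6, 9]), ([298.4, 199.7], [295, 198, 8, 5, 22])]
side yel [([301.3, 194.7], [299, 193, 6, 4, 15])]
```

View pics/c.png

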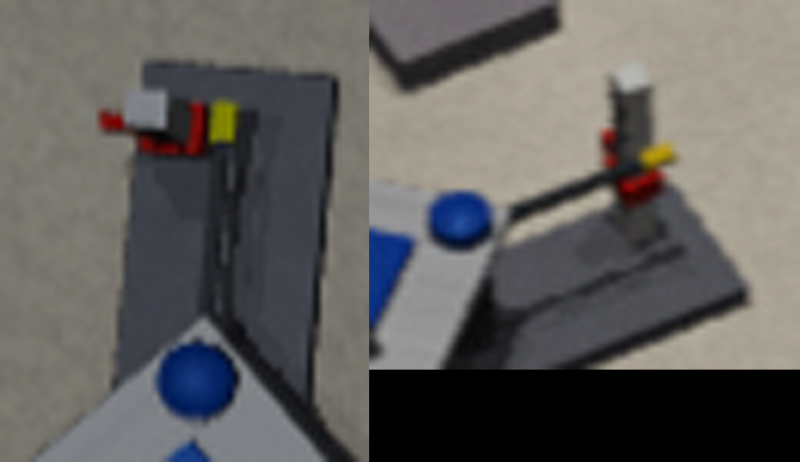

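The crop shows the yellow tip level and beside the post. The red slider sits below it, with its tab to the left at top (232.6,209.2) and side (293.6,193.3). I'll triangulate these points and compare them with the known geometry.

```bash
python3 - <<'E'
from m import *
t=cam("top"); s=cam("side")
print("tip",tri(t,(250.7,209.5),s,(301.3,194.7)), onz(t,250.7,209.5,.077))
print("pad",tri(t,(246.4,251.4),s,(269.3,204.7)), onz(t,246.4,251.4,.087))
print("tab",tri(t,(232.6,209.2),s,(293.6,193.3)))
a=onz(t,208.5,278.6,.08);b=onz(t,278.5,284.5,.08);print("corners",a,b)
tip=onz(t,250.7,209.5,.077); pad=onz(t,246.4,251.4,.087)
ctr=(a+b)/2; ex=(tip-ctr)[:2]; yaw=np.arctan2(ex[1],ex[0]); d=(a-b)[:2]
print("ctr",ctr,"yaw",yaw,np.arctan2(-d[0],d[1]),np.linalg.norm(ex),np.linalg.norm((pad-ctr)[:2]))
yaw=(yaw+np.arctan2(-d[0],d[1]))/2
R=np.array([[np.cos(yaw),-np.sin(yaw)],[np.sin(yaw),np.cos(yaw)]])
W=lambda x,y,z:np.r_[ctr[:2]+R@[x,y],z]
print("check tip",proj(s,W(.15,0,.075)),proj(t,W(.15,0,.075)),"posttop",proj(s,W(.15,.022,.102)),proj(t,W(.15,.022,.102)))
for dep in(18,23,28,33):
    z=.075-dep/1e3
    print(dep,"center",proj(s,W(.15,.022,z)).round(1),"nearbot",proj(s,W(.139,.011,z-.006)).round(1),"frontbot",proj(s,W(.161,.011,z-.006)).round(1),"lowtop",proj(t,W(.139,.022,z)).round(1),"tab",proj(s,W(.15,.037,z)).round(1),proj(t,W(.15,.037,z)).round(1))
hsv=cv2.cvtColor(s["color"],cv2.COLOR_RGB2HSV)
for v in range(186,212): print(v,' '.join('%3d,%3d,%3d'%tuple(p) for p in s["color"][v,292:305]))
E
```

```text
tip (array([0.67697281, 0.1919322 , 0.07729653]), np.float64(0.0009886625791947045)) [0.67744348 0.19174184 0.077     ]
pad (array([0.58921207, 0.19743699, 0.08637482]), np.float64(0.0010670419475285282)) [0.58965945 0.19707985 0.087     ]
tab (array([0.68071998, 0.23633716, 0.04208785]), np.float64(0.0018382924534966303))
corners [0.53240396 0.2750209  0.08      ] [0.52269344 0.13030912 0.08      ]
ctr [0.5275487  0.20266501 0.08      ] yaw -0.0727436055750586 -0.06700207315850253 0.15029225312993685 0.062361359207448064
check tip [301.53328271 195.23431487] [250.61853353 209.73473195] posttop [297.19198861 182.02593103] [237.93493304 207.22679109]
18 center [297.6 194.7] nearbot [295.8 200.6] frontbot [303.5 197.6] lowtop [241. 215.] tab [294.9 191. ] [234.5 209.2]
23 center [297.7 196.1] nearbot [295.9 202. ] frontbot [303.6 199. ] lowtop [241.4 215.2] tab [295.  192.4] [234.9 209.5]
28 center [297.7 197.5] nearbot [296.  203.4] frontbot [303.6 200.3] lowtop [241.8 215.5] tab [295.  193.8] [235.3 209.8]
33 center [297.8 198.8] nearbot [296.  204.7] frontbot [303.6 201.7] lowtop [2
[... 3503 characters left out ...]
  63, 59, 56  49, 49, 50  41, 41, 43  63, 62, 67  80, 80, 85
208  68, 70, 75  69, 70, 74  70, 70, 77  69, 69, 75  64, 63, 64  61, 58, 60  58, 56, 55  57, 57, 54  52, 49, 50  46, 46, 48  47, 47, 50  61, 62, 66  76, 76, 83
209  69, 68, 74  67, 68, 73  67, 69, 74  67, 67, 72  65, 66, 69  55, 55, 56  48, 46, 48  36, 35, 38  44, 43, 46  61, 62, 65  71, 72, 76  70, 71, 75  68, 68, 73
210  69, 70, 75  68, 69, 75  66, 66, 73  67, 68, 73  68, 69, 75  60, 61, 67  51, 52, 55  52, 53, 56  64, 64, 69  69, 70, 75  67, 69, 72  54, 56, 60  43, 45, 47
211  69, 70, 75  71, 72, 76  70, 70, 75  69, 68, 74  68, 68, 72  67, 67, 72  69, 70, 74  66, 67, 71  53, 54, 58  44, 45, 48  45, 43, 47  44, 44, 47  44, 44, 48
```

Depth of the marker below the resting tip is about 28 mm, which means a tilt of about 0.19 rad and a pad travel of about 11.8 mm. The pad is at (0.590, 0.197). I'll shut the fingers and move above it.

{"op": "apply_moves", "data": {
  "rows": [
    {"x": -30, "y": -13.5, "gripper": 1},
    {"x": -30.5, "y": -14, "gripper": 1},
    {"x": -31, "y": -14, "gripper": 1},
    {"x": -31, "y": -14, "gripper": 1},
    {"x": -31, "y": -14, "gripper": 1}
  ],
  "newtons": 20
}}

```text
invalid input at $.rows[0]: expected keys x, y, z, ax, ay, az, gripper
```

{"op": "apply_moves", "data": {
  "rows": [
    {"x": -31, "y": -14, "gripper": 1},
    {"x": -31, "y": -14, "gripper": 1},
    {"x": -31, "y": -14, "gripper": 1},
    {"x": -31, "y": -14, "gripper": 1},
    {"x": -31, "y": -14, "gripper": 1}
  ]
}}

```text
invalid input at $.rows[0]: expected keys x, y, z, ax, ay, az, gripper
```

{"op": "apply_moves", "data": {
  "rows": [
    {"x": -31, "y": -14, "gripper": 1},
    {"x": -31, "y": -14, "gripper": 1},
    {"x": -31, "y": -14, "gripper": 1},
    {"x": -30, "y": -12, "gripper": 1},
    {"x": -26, "y": -10, "gripper": 1}
  ]
}}

```text
invalid input at $.rows[0]: expected keys x, y, z, ax, ay, az, gripper
```

{"op": "apply_moves", "data": {
  "rows": [
    {"gripper": 1},
    {"gripper": 1},
    {"gripper": 1}
  ]
}}

```text
invalid input at $.rows[0]: expected keys x, y, z, ax, ay, az, gripper
```

{"op": "apply_moves", "data": {
  "rows": [
    {"x": -30, "y": -13, "z": 0, "ax": 0, "ay": 0, "az": 0, "gripper": 1},
    {"x": -31, "y": -14, "z": 0, "ax": 0, "ay": 0, "az": 0, "gripper": 1},
    {"x": -31, "y": -14, "z": 0, "ax": 0, "ay": 0, "az": 0, "gripper": 1},
    {"x": -31, "y": -14, "z": 0, "ax": 0, "ay": 0, "az": 0, "gripper": 1},
    {"x": -31, "y": -14, "z": 0, "ax": 0, "ay": 0, "az": 0, "gripper": 1}
  ],
  "newtons": 20
}}

```text
clock: 0.72
position: [0.3668, 0.4447, 0.2423]
ee_rot: [0.207, 0.978, 0.0, 0.0]
ft_force: [0.5, -0.2, -0.1]
grip_width: 0.297
grasp_force: 0.0
```

{"op": "apply_moves", "data": {
  "rows": [
    {"x": -31, "y": -14, "z": 0, "ax": 0, "ay": 0, "az": 0, "gripper": 1},
    {"x": -31, "y": -14, "z": 0, "ax": 0, "ay": 0, "az": 0, "gripper": 1},
    {"x": -31, "y": -14, "z": 0, "ax": 0, "ay": 0, "az": 0, "gripper": 1},
    {"x": -31, "y": -14, "z": 0, "ax": 0, "ay": 0, "az": 0, "gripper": 1},
    {"x": -31, "y": -14, "z": 0, "ax": 0, "ay": 0, "az": 0, "gripper": 1}
  ]
}}

```text
clock: 1.13
position: [0.4802, 0.3179, 0.2425]
ee_rot: [0.207, 0.978, 0.0, 0.0]
ft_force: [0.4, 0.2, -0.1]
grip_width: -0.001
grasp_force: 0.0
```

{"op": "apply_moves", "data": {
  "rows": [
    {"x": -31, "y": -14, "z": 0, "ax": 0, "ay": 0, "az": 0, "gripper": 1},
    {"x": -31, "y": -14, "z": 0, "ax": 0, "ay": 0, "az": 0, "gripper": 1},
    {"x": -31, "y": -14, "z": 0, "ax": 0, "ay": 0, "az": 0, "gripper": 1},
    {"x": -30, "y": -12, "z": 0, "ax": 0, "ay": 0, "az": 0, "gripper": 1},
    {"x": -26, "y": -10, "z": 0, "ax": 0, "ay": 0, "az": 0, "gripper": 1}
  ]
}}

```text
clock: 1.55
position: [0.591, 0.1981, 0.2424]
ee_rot: [0.208, 0.978, -0.0, 0.0]
ft_force: [0.0, 0.3, -1.1]
grip_width: 0.004
grasp_force: 0.0
```

{"op": "apply_moves", "data": {
  "rows": [
    {"x": 0, "y": 0, "z": 0, "ax": 0, "ay": 0, "az": 0, "gripper": 1},
    {"x": 0, "y": 0, "z": 0, "ax": 0, "ay": 0, "az": 0, "gripper": 1},
    {"x": 0, "y": 0, "z": 0, "ax": 0, "ay": 0, "az": 0, "gripper": 1}
  ]
}}

```text
clock: 1.8
position: [0.5892, 0.2012, 0.2421]
ee_rot: [0.207, 0.978, 0.0, -0.0]
ft_force: [0.4, 1.0, 1.4]
grip_width: -0.003
grasp_force: 0.0
```

```bash
cat > st.py <<'E'
from h import *
from scipy.spatial.transform import Rotation as Ro
def st():
    o=get_obs(); R=Ro.from_quat(o["ee_rot"]).as_matrix()
    print("t",o["clock"],"pos",o["position"].round(4),"F",o["ft_force"].round(2),"w",round(o["grip_width"],3),"z",R[:,2].round(3))
    d=R.T@(np.array([.5905,.1966,.102])-o["position"])*1000
    print("to pad top (tool mm)",d.round(1)); return o,R
if __name__=="__main__": st()
E
python3 st.py
```

```text
t 1.8 pos [0.5892 0.2012 0.2421] F [0.37 0.96 1.37] w -0.003 z [-0.001  0.    -1.   ]
to pad top (tool mm) [ -3.2  -3.7 140.1]
```

{"op": "apply_moves", "data": {
  "rows": [
    {"x": -2, "y": -2, "z": 40, "ax": 0, "ay": 0, "az": 0, "gripper": 1},
    {"x": -1, "y": -1, "z": 40, "ax": 0, "ay": 0, "az": 0, "gripper": 1},
    {"x": 0, "y": 0, "z": 30, "ax": 0, "ay": 0, "az": 0, "gripper": 1},
    {"x": 0, "y": 0, "z": 15, "ax": 0, "ay": 0, "az": 0, "gripper": 1},
    {"x": 0, "y": 0, "z": 0, "ax": 0, "ay": 0, "az": 0, "gripper": 1}
  ]
}}

```text
clock: 2.22
position: [0.588, 0.1975, 0.1132]
ee_rot: [0.206, 0.979, -0.002, -0.003]
ft_force: [-0.8, -0.8, -0.3]
grip_width: -0.001
grasp_force: 0.0
```

```bash
python3 - <<'E'
from st import *
st()
p=[]
for n,r in(("top",(190,180,300,300)),("side",(230,160,330,240))):
    c=cam(n); x0,y0,x1,y1=r
    p.append(cv2.resize(c["color"][y0:y1,x0:x1,::-1],(400,int(400*(y1-y0)/(x1-x0))),interpolation=cv2.INTER_CUBIC))
h=max(q.shape[0] for q in p); cv2.imwrite("pics/d.png",np.hstack([cv2.copyMakeBorder(q,0,h-q.shape[0],0,0,0) for q in p]))
st()
E
```

```text
t 2.2167 pos [0.588  0.1975 0.1132] F [-0.79 -0.81 -0.31] w -0.001 z [-0.006 -0.002 -1.   ]
to pad top (tool mm) [-2.7  0.2 11.2]
t 2.3167 pos [0.5907 0.1978 0.1178] F [0.73 0.18 0.09] w 0.0 z [-0.  0. -1.]
to pad top (tool mm) [-0.3 -1.2 15.8]
```

View pics/d.png

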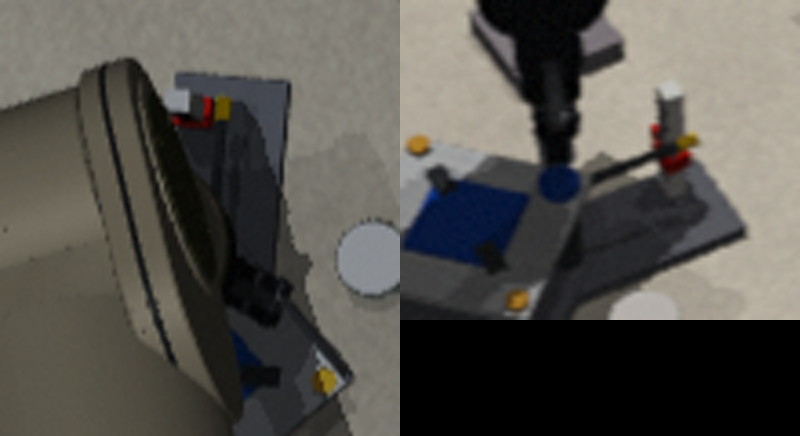

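The fingers are centred over the pad, and the tip and marker stay visible in the side view at about crop (687,140) and (672,160). I'll descend slowly.

{"op": "apply_moves", "data": {
  "rows": [
    {"x": 0, "y": 0, "z": 5, "ax": 0, "ay": 0, "az": 0, "gripper": 1},
    {"x": 0, "y": 0, "z": 5, "ax": 0, "ay": 0, "az": 0, "gripper": 1},
    {"x": 0, "y": 0, "z": 4, "ax": 0, "ay": 0, "az": 0, "gripper": 1},
    {"x": 0, "y": 0, "z": 2, "ax": 0, "ay": 0, "az": 0, "gripper": 1},
    {"x": 0, "y": 0, "z": 0, "ax": 0, "ay": 0, "az": 0, "gripper": 1}
  ]
}}

```text
clock: 2.73
position: [0.5914, 0.1967, 0.1015]
ee_rot: [0.207, 0.978, 0.0, 0.0]
ft_force: [-0.4, 0.1, 2.5]
grip_width: 0.001
grasp_force: 1.2
```

{"op": "apply_moves", "data": {
  "rows": [
    {"x": 0, "y": 0, "z": 2, "ax": 0, "ay": 0, "az": 0, "gripper": 1},
    {"x": 0, "y": 0, "z": 2, "ax": 0, "ay": 0, "az": 0, "gripper": 1},
    {"x": 0, "y": 0, "z": 1, "ax": 0, "ay": 0, "az": 0, "gripper": 1},
    {"x": 0, "y": 0, "z": 0, "ax": 0, "ay": 0, "az": 0, "gripper": 1}
  ]
}}

```text
clock: 3.07
position: [0.5921, 0.1967, 0.0969]
ee_rot: [0.207, 0.978, 0.001, 0.001]
ft_force: [4.1, 0.4, 5.9]
grip_width: 0.003
grasp_force: 2.6
```

```bash
cat > lv.py <<'E'
from m import *
from st import st
def lv():
    st(); s=cam("side"); b=blobs(s,(285,180,325,225),"yel"); print("yel",b,"red",blobs(s,(285,180,325,225),"red"))
    ctr=np.array([.5275,.2027]); y=-.07; e=np.array([np.cos(y),np.sin(y)])
    for d in(0,5,10,15,20,25,28,32): 
        c=(1-(d/150)**2)**.5; print(d,proj(s,np.r_[ctr+e*.15*c,.077-d/1e3]).round(2),end=' ')
    print(); return s
if __name__=="__main__": lv()
E
python3 lv.py
```

```text
t 3.0667 pos [0.5921 0.1967 0.0969] F [4.06 0.35 5.94] w 0.003 z [ 0.002  0.001 -1.   ]
to pad top (tool mm) [ 1.4 -0.7 -5.1]
yel [([301.8, 198.2], [300, 197, 5, 3, 9])] red [([293.9, 194.4], [293, 191, 3, 8, 14])]
0 [301.5  194.68] 5 [301.51 196.09] 10 [301.46 197.52] 15 [301.35 198.97] 20 [301.18 200.43] 25 [300.96 201.91] 28 [300.79 202.8 ] 32 [300.54 204.  ]
```

{"op": "apply_moves", "data": {
  "rows": [
    {"x": -0.5, "y": 0, "z": 2, "ax": 0, "ay": 0, "az": 0, "gripper": 1},
    {"x": -0.5, "y": 0, "z": 1.5, "ax": 0, "ay": 0, "az": 0, "gripper": 1},
    {"x": 0, "y": 0, "z": 1, "ax": 0, "ay": 0, "az": 0, "gripper": 1},
    {"x": 0, "y": 0, "z": 0, "ax": 0, "ay": 0, "az": 0, "gripper": 1}
  ]
}}

```text
clock: 3.45
position: [0.5927, 0.1966, 0.0924]
ee_rot: [0.207, 0.978, 0.001, 0.001]
ft_force: [2.1, 1.3, 7.4]
grip_width: 0.001
grasp_force: 3.5
```

```bash
python3 - <<'E'
from lv import *
s=lv(); cv2.imwrite("pics/e.png",cv2.resize(s["color"][175:220,270:330,::-1],None,fx=10,fy=10,interpolation=cv2.INTER_CUBIC))
E
```

```text
t 3.45 pos [0.5927 0.1966 0.0924] F [2.09 1.25 7.45] w 0.001 z [ 0.002  0.001 -1.   ]
to pad top (tool mm) [ 2.  -0.8 -9.6]
yel [([301.5, 201.5], [300, 201, 4, 2, 8])] red [([296.3, 197.3], [293, 191, 10, 11, 29])]
0 [301.5  194.68] 5 [301.51 196.09] 10 [301.46 197.52] 15 [301.35 198.97] 20 [301.18 200.43] 25 [300.96 201.91] 28 [300.79 202.8 ] 32 [300.54 204.  ]
```

View pics/e.png

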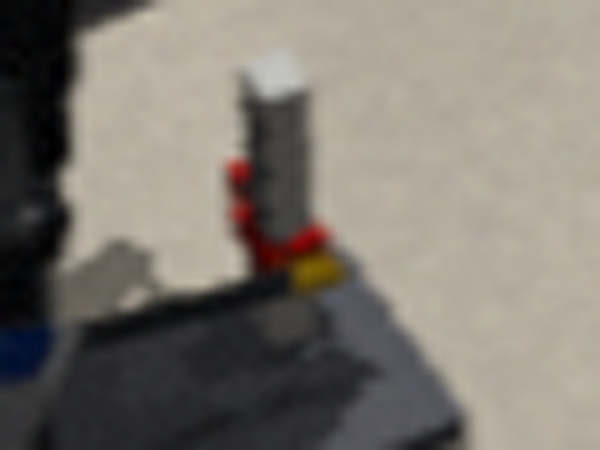

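The red slider's top face shows around crop (320,235), with the yellow tip in front of it at (315,272). The tip is now about 24 mm down and the marker about 28 mm, so one last small press and then a hold.

{"op": "apply_moves", "data": {
  "rows": [
    {"x": 0, "y": 0, "z": 1, "ax": 0, "ay": 0, "az": 0, "gripper": 1},
    {"x": 0, "y": 0, "z": 0.7, "ax": 0, "ay": 0, "az": 0, "gripper": 1},
    {"x": 0, "y": 0, "z": 0, "ax": 0, "ay": 0, "az": 0, "gripper": 1},
    {"x": 0, "y": 0, "z": 0, "ax": 0, "ay": 0, "az": 0, "gripper": 1},
    {"x": 0, "y": 0, "z": 0, "ax": 0, "ay": 0, "az": 0, "gripper": 1}
  ]
}}

```text
clock: 3.92
position: [0.5928, 0.1965, 0.091]
ee_rot: [0.207, 0.978, 0.001, 0.001]
ft_force: [1.3, 0.5, 7.9]
grip_width: -0.0
grasp_force: 3.8
```

```bash
python3 - <<'E'
from lv import *
s=lv(); ctr=np.array([.5275,.2027]); y=-.07; R=np.array([[np.cos(y),-np.sin(y)],[np.sin(y),np.cos(y)]])
for d in(24,28,32): print(d,[proj(s,np.r_[ctr+R@[a,b],.081-d/1e3]).round(1).tolist() for a,b in((.139,.011),(.161,.011),(.139,.033))])
C=s["color"].astype(int)
for v in range(189,207): print(v,C[v,292:306,0]-C[v,292:306,1], C[v,298:306,1]-C[v,298:306,2])
E
```

```text
t 3.9167 pos [0.5928 0.1965 0.091 ] F [1.31 0.49 7.85] w -0.0 z [ 0.002  0.001 -1.   ]
to pad top (tool mm) [  2.2  -0.8 -11. ]
yel [([301.1, 202.6], [299, 202, 5, 3, 10])] red [([296.6, 197.7], [293, 191, 10, 12, 33])]
0 [301.5  194.68] 5 [301.51 196.09] 10 [301.46 197.52] 15 [301.35 198.97] 20 [301.18 200.43] 25 [300.96 201.91] 28 [300.79 202.8 ] 32 [300.54 204.  ] 
24 [[295.8, 199.0], [303.5, 196.0], [291.8, 193.5]]
28 [[295.8, 200.1], [303.5, 197.1], [291.8, 194.6]]
32 [[295.8, 201.2], [303.5, 198.2], [291.9, 195.7]]
189 [7 7 4 3 1 2 2 3 3 6 6 6 7 8] [ 2  2  5 13 14 15 16 14]
190 [13 18 15  1  2  2  2  2  3  5  9  6  8  8] [ 3  3  5 12 13 15 14 15]
191 [38 92 73 10  0  1  1  3  3  7  7  9  7  8] [ 4  4  5 12 15 13 14 14]
192 [19 91 83  9  1  1  2  1  3  5  6  7  7  8] [ 2  4  5 13 14 14 14 13]
193 [15 43 29  0 -1  3  2  2  4  6  8  8  8  8] [ 2  2  5 11 14 14 14 15]
194 [15 37 35  6  2  2  1  1  4  7  8  8  7  6] [ 4  3  6 11 14 13 14 15]
195 [14 51 68 25  1  2  3  2  4  6  6  7  8  6] [ 3  3  4 12 14 13 13 15]
196 [15 77 95 29  0  0  0  1  2 12 11  8  7  7] [ 4  2  3 11 14 14 15 14]
197 [13 30 50 30  4  1  2  6 26 56 36 11  6  6] [ 1  2  2  8 12 13 14 13]
198 [ 12  20  38  46  20   5   9  50  99 117  77  26   6   6] [ 2  2  2  3  7 12 15 14]
199 [  6  12  26  47  56  43  53 106 113  69  38  17   7   8] [ 0  2  4  0  5  7 10 14]
200 [ 6  8 11 34 70 75 65 61 56 44 29  9  2  4] [ 1  1  0  5  3 -2  2 11]
201 [ 6  6 10 24 44 53 46 36 35 35 28 10 -1  2] [ 8 25 33 39 30 10 -3  0]
202 [ 8  8  4  7 26 39 34 25 25 26 27 19  6 -1] [23 59 81 83 77 51 11 -5]
203 [ 7  5  1  0  5  7  5 18 25 25 25 20  8  0] [11 56 77 80 75 54 11 -7]
204 [ 1  0 -1 -2 -2 -2  2 14 20 18 15  7  3 -2] [ 8 39 56 46 31 21  3 -6]
205 [ 0 -1  1  1 -1  0  0  7  8  6  2 -1 -3 -2] [ 6 15 22 16 -2 -5 -5 -8]
206 [-1  0  0 -1  0  3  3  2  3  1 -2 -3 -2 -1] [ 0  1  3  0 -3 -4 -7 -6]
```

Tip depth is about 27.5 mm and the marker's about 28–29 mm, so they are level within tolerance. I'll nudge slightly and hold for over a second.

{"op": "apply_moves", "data": {
  "rows": [
    {"x": 0, "y": 0, "z": 0.3, "ax": 0, "ay": 0, "az": 0, "gripper": 1},
    {"x": 0, "y": 0, "z": 0, "ax": 0, "ay": 0, "az": 0, "gripper": 1},
    {"x": 0, "y": 0, "z": 0, "ax": 0, "ay": 0, "az": 0, "gripper": 1},
    {"x": 0, "y": 0, "z": 0, "ax": 0, "ay": 0, "az": 0, "gripper": 1},
    {"x": 0, "y": 0, "z": 0, "ax": 0, "ay": 0, "az": 0, "gripper": 1}
  ]
}}

```text
clock: 4.38
position: [0.5928, 0.1965, 0.0908]
ee_rot: [0.207, 0.978, 0.001, 0.001]
ft_force: [3.1, 0.3, 6.7]
grip_width: -0.002
grasp_force: 3.8
```

{"op": "apply_moves", "data": {
  "rows": [
    {"x": 0, "y": 0, "z": 0, "ax": 0, "ay": 0, "az": 0, "gripper": 1},
    {"x": 0, "y": 0, "z": 0, "ax": 0, "ay": 0, "az": 0, "gripper": 1},
    {"x": 0, "y": 0, "z": 0, "ax": 0, "ay": 0, "az": 0, "gripper": 1},
    {"x": 0, "y": 0, "z": 0, "ax": 0, "ay": 0, "az": 0, "gripper": 1},
    {"x": 0, "y": 0, "z": 0, "ax": 0, "ay": 0, "az": 0, "gripper": 1}
  ]
}}

```text
clock: 4.8
position: [0.5929, 0.1965, 0.0908]
ee_rot: [0.207, 0.978, 0.001, 0.001]
ft_force: [1.8, 1.1, 7.6]
grip_width: 0.001
grasp_force: 3.8
```

{"op": "apply_moves", "data": {
  "rows": [
    {"x": 0, "y": 0, "z": 0, "ax": 0, "ay": 0, "az": 0, "gripper": 1},
    {"x": 0, "y": 0, "z": 0, "ax": 0, "ay": 0, "az": 0, "gripper": 1},
    {"x": 0, "y": 0, "z": 0, "ax": 0, "ay": 0, "az": 0, "gripper": 1}
  ]
}}

```text
clock: 5.05
position: [0.5928, 0.1966, 0.0908]
ee_rot: [0.207, 0.978, 0.001, 0.001]
ft_force: [2.5, 1.3, 6.7]
grip_width: 0.004
grasp_force: 3.8
```

{"op": "apply_moves", "data": {
  "rows": [
    {"x": 0, "y": 0, "z": -3, "ax": 0, "ay": 0, "az": 0, "gripper": 1},
    {"x": 0, "y": 0, "z": -5, "ax": 0, "ay": 0, "az": 0, "gripper": 1},
    {"x": 0, "y": 0, "z": -8, "ax": 0, "ay": 0, "az": 0, "gripper": 1},
    {"x": 0, "y": 0, "z": -15, "ax": 0, "ay": 0, "az": 0, "gripper": 1},
    {"x": 0, "y": 0, "z": -25, "ax": 0, "ay": 0, "az": 0, "gripper": 1}
  ]
}}

```text
clock: 5.47
position: [0.5899, 0.1953, 0.1438]
ee_rot: [0.207, 0.978, -0.002, -0.003]
ft_force: [-0.2, 0.4, -0.9]
grip_width: 0.001
grasp_force: 0.0
```

{"op": "apply_moves", "data": {
  "rows": [
    {"x": 0, "y": 0, "z": -25, "ax": 0, "ay": 0, "az": 0, "gripper": 1},
    {"x": 0, "y": 0, "z": -25, "ax": 0, "ay": 0, "az": 0, "gripper": 1},
    {"x": 0, "y": 0, "z": 0, "ax": 0, "ay": 0, "az": 0, "gripper": 1},
    {"x": 0, "y": 0, "z": 0, "ax": 0, "ay": 0, "az": 0, "gripper": 1},
    {"x": 0, "y": 0, "z": 0, "ax": 0, "ay": 0, "az": 0, "gripper": 1}
  ]
}}

```text
clock: 5.88
position: [0.5913, 0.1958, 0.1949]
ee_rot: [0.207, 0.978, -0.001, -0.001]
ft_force: [-0.0, -0.2, -1.5]
grip_width: -0.004
grasp_force: 0.0
```

```bash
python3 lv.py
```

```text
t 5.8833 pos [0.5913 0.1958 0.1949] F [-0.04 -0.22 -1.55] w -0.004 z [-0.002 -0.001 -1.   ]
to pad top (tool mm) [ 0.9  0.5 92.9]
yel [([301.5, 194.8], [300, 194, 4, 3, 10])] red [([293.5, 191.5], [293, 191, 2, 2, 4]), ([298.6, 200.0], [295, 198, 7, 5, 22])]
0 [301.5  194.68] 5 [301.51 196.09] 10 [301.46 197.52] 15 [301.35 198.97] 20 [301.18 200.43] 25 [300.96 201.91] 28 [300.79 202.8 ] 32 [300.54 204.  ]
```

The tip is back at its rest position and the mount hasn't shifted, so I'm handing in.

```bash
python3 -c "
from workcell import *
print(hand_in())"
```

```text
the job is handed in; nothing more can be done
None
```

I pressed the blue pad until the pointer was level with the red marker (about 28 mm down, by camera estimate), held it for over a second, and let go; the pointer sprang back to its rest position, and I handed the job in, but no verdict was returned.

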